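# Stand the leaning bottle case back in its corner

### The arm

A 7-joint arm with a two-finger parallel gripper is mounted at the origin on the work surface. World frame = base frame: x ahead of the robot, y to its left, z up, the work surface at z = 0. Lengths are in m, angles in degrees, forces in N, time in s.
With the tool pointing down it reaches from about 0.4 to 0.85 m from the base axis. Payload 4.5 kg.
Tool frame: the origin (TCP) lies on the centre line of the jaws, within the pads' length; the fingertips stand tip_extent ahead of it and the grasp point (between the pads) is the TCP (tip_extent is the distance from the TCP to the fingertips, in m); z points along the fingers, y is the line along which they close (so a half turn about z gives the same grasp; the last joint's range is limited). The gripper opens to 88 mm and grips with 3 to 60 N. Pads are 18 mm wide; open, the fingers measure 123 mm over their backs; the gripper's body (75 mm by 187 mm) begins 45 mm behind the grasp point.
Start: joints at [-72.433, 39.483, -11.15, 89.685, 9.013, 51.709, -12.324], TCP at [0.168, 0.602, 0.258] pointing down, gripper open.
Joint ranges: [-172.22, 172.22], [-26.19, 119.32], [-84.43, 86.54], [7.71, 146.69], [-57.33, 237.33], [2.42, 119.75], [-152.13, 152.13]. Speed limits (degrees/s): [147.25, 147.25, 180, 180, 180, 180, 180].

### API

Orientations are given as a 3x3 rotation matrix whose columns are the frame's x, y, z axes.
In Python, from rig import get_state, snapshot, hand_in, tip_extent gives the robot as it stands.
- The arm moves only by the shell command python3 -m inch 'ROWS' [FORCE]. ROWS is text: rows parted by semicolons, each of 7 numbers parted by spaces: the shift along the tool's x, y, z in m, then the turn, a rotation vector about the tool's x, y, z in rad, then the closure in counts, from 0 (fully open) to 255 (shut). In form: dx dy dz wx wy wz fingers; .... A call has 1 to 8 rows; each row is the pose to reach, as a shift and turn from the pose commanded when the call began, along the tool's axes at that moment; what a row does not reach only later rows make up. A row lasts 1/10 s, in which the tool goes at most 50 mm and 8.59 degrees, less where a joint would pass 70% of its speed; a pose out of reach is approached as far as the arm can. A call with a gripper value outside its range is refused whole. The fingers move at their own pace and stop on an object; FORCE is the grip in N (left out, the last holds). Time passes only in rows, so rows that repeat a pose let the fingers close. It gives the time, the measured TCP pose, the force, the opening and the grip force at its end, in the units of the state.
- get_state(): the state, without advancing time (a new reading comes with each control period).
- snapshot(name): name is "scene" or "top" or "wrist"; returns a dict with "pixels" (384x512x3 uint8, red, green, blue), "range_z" (384x512 float32, m along the optical axis (not along the pixel's ray), 0 where there is no reading), "fx", "fy", "cx", "cy" (pixels), "extrinsics" (4x4, takes a point from camera to world coordinates); the wrist camera has in their place "T_tool_cam" (4x4, takes a point from camera to tool coordinates, whose origin is the TCP and whose axes are the flange's). Camera axes: x right, y down, z forward; pixel columns grow to the right and rows downward; lengths in m; the calibration is good to about 2 mm. A picture is of the moment at which its call begins: read the wrist's pose just before it.
- hand_in(): hands the job in; it is judged then, once.
The state is a dict: "clock": time; "qpos": joint angles; "joint_vel": joint speeds; "joint_efforts": joint torques, N m; "tcp_pos": TCP position; "tcp_rot": TCP orientation; "force": force on the tool from outside, world axes, zero at the start; "torque": the same for the moment, N m; "width": opening from 0.0 (shut) to 1.0 (fully open); "gripper_force": force on a finger pad.
Only numpy, scipy, OpenCV 4.12 (cv2) and the standard library are available. Lean on these libraries where they do the work, as an engineer would, in place of code of your own. Each camera call takes 0.05 s, during which the arm holds its last target. There are 200 camera calls.

### The job

The wooden twin-bottle case has tipped over sideways and leans against the side of the bottle rack. Without grasping or lifting it, push it with the fingertips until it stands upright on its base again and sits snug in the corner: its side flush against the rack and its far end against the low back rail. Leave the bottle, the wine glass and the jar alone.

Things in the scene. Friction and masses are not known exactly. Their poses are not given: they have to be found in the camera images.
- rack: Fixed pine bottle rack with a low back rail. Origin: the inner corner, on the counter, where the rack's plain left side (plane y=0, x -300 to 0 mm, 270 high) meets the rail's near face (plane x=0, y 0 to 300, 80 high, 22 thick). Axes at yaw 0: x away from the robot, y left, z up. The rack fills y 0 to -130. Its yaw is -0.3 to 0.1 rad.
- case_center (a point): Centre (of mass too) of the closed pine case, 150 mm long (x), 90 thick (y), 250 tall (z), 0.5-0.95 kg, loose, slides easily. Leans 0.52 rad to rack -y: on its lower right edge, top right edge on the rack's side, lower left edge 45 up, far end 35-80 short of the rail. Pushed in at the lower left edge, its foot slides in; below 0.34 rad it drops onto its base. In place: rack x -75, y 45, z 125.
- bottle: Bystander: standing green half bottle, 62 mm diameter, 240 mm tall, loose, to the right of the rack. Origin at the centre of its base, z up.
- glass: Bystander: standing stemmed wine glass, 80 mm widest diameter, 180 mm tall, loose, to the right of the rack's near end, or on the robot's side well to the left of the case. Origin at the centre of its foot, z up.
- jar: Bystander: standing amber jar with a steel cap, 72 mm diameter, 85 mm tall, loose, in the other of the wine glass's two places. Origin at the centre of its base, z up.
There are look-alikes about, which are no part of the job. What is shaped like the part that bears case_center but blue or green is not meant.

How it is judged:
By the outcome, as a careful person would: the job done as asked, in the order asked, and still so for the second after the job is handed in, with the robot touching nothing.
It also fails if it takes over 58 s, if anything falls off the work surface, if the arm or the gripper's body presses on something with over 40 N, if the wrist force passes 120 N, or if a joint passes its speed limit or range.

## Working session

There is one attempt and no reset: what is moved stays moved. The work goes in short steps, Python scripts to look and compute and a shell command to move; the robot and the scene stay as the last step left them, time stands still between calls to the robot, and variables do not carry over. Pictures are saved under pics/ and viewed, at most 10 in all, crops included, and the job is handed in when it is done.

```bash
mkdir -p pics; cat > h.py <<'E'
import numpy as np, cv2, pickle
from rig import get_state, snapshot, hand_in, tip_extent
def snap(n):
    s=snapshot(n); pickle.dump(s,open(f'{n}.pkl','wb')); return s
def pts(s):
    z=s['range_z']; v,u=np.mgrid[:z.shape[0],:z.shape[1]]
    P=np.stack([(u-s['cx'])/s['fx']*z,(v-s['cy'])/s['fy']*z,z],-1)
    W=P@s['extrinsics'][:3,:3].T+s['extrinsics'][:3,3]; W[z<=0]=np.nan; return W
E
python3 - <<'E'
from h import *
st=get_state(); print(tip_extent, st['tcp_rot'], st['tcp_pos'],st['clock'])
a=snap('scene');b=snap('top')
for n,s in(('scene',a),('top',b)):
    cv2.imwrite(f'pics/{n}0.png',s['pixels'][:,:,::-1]); print(s['extrinsics'].round(3).tolist())
E
```

```text
0.019 [[-9.63041109e-01  2.69354193e-01 -3.76902443e-04]
 [ 2.69354422e-01  9.63039331e-01 -1.85514436e-03]
 [-1.36719035e-04 -1.88810062e-03 -9.99998208e-01]] [0.16827369 0.60129022 0.25688644] 0.0
[[0.369, 0.777, -0.509, 1.134], [0.929, -0.316, 0.192, -0.254], [-0.012, -0.544, -0.839, 1.237], [0.0, 0.0, 0.0, 1.0]]
[[-0.019, -0.995, 0.094, 0.346], [-0.999, 0.017, -0.029, 0.031], [0.027, -0.094, -0.995, 1.179], [0.0, 0.0, 0.0, 1.0]]
```

View pics/scene0.png

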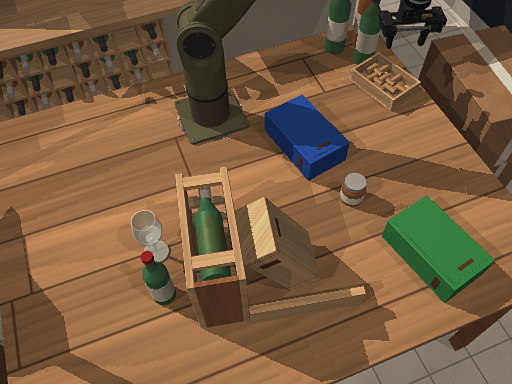

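View pics/top0.png

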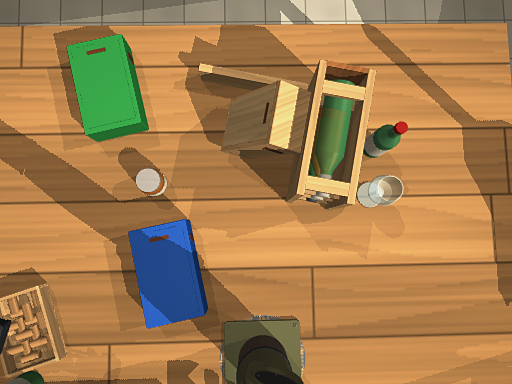

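The pine case is at about (275,245) in the scene view and (262,118) in the top view. It leans on the rack, with the rail behind it at top-view (205,68) to (310,85). The blue case, at top (168,273), and the green case, at top (107,87), lie flat and are the wrong colour. The jar is on the left at top (150,181), and the glass and bottle are right of the rack. I'll confirm the case in a crop and measure.

```bash
python3 - <<'E'
from h import *
t=pickle.load(open('top.pkl','rb')); W=pts(t)
c=pickle.load(open('scene.pkl','rb')); V=pts(c)
cv2.imwrite('pics/crop.png',cv2.resize(t['pixels'][50:215,190:410,::-1],None,fx=3.5,fy=3.5,interpolation=cv2.INTER_CUBIC))
for n,X,m in(('top',W,np.s_[55:100,195:320]),('scene',V,np.s_[280:325,245:370])):
    p=X[m].reshape(-1,3); p=p[(abs(p[:,2]-.08)<.006)]
    r=cv2.fitLine(p[:,:2].astype(np.float32),cv2.DIST_HUBER,0,.01,.01).ravel()
    print(n,'rail top',len(p),r,'yaw',np.arctan2(-r[0],r[1])%np.pi, p.min(0),p.max(0))
for n,X,m in(('top',W,np.s_[55:210,285:385]),('scene',V,np.s_[165:330,170:250])):
    p=X[m].reshape(-1,3); p=p[(abs(p[:,2]-.27)<.006)]
    print(n,'rack top',len(p),cv2.minAreaRect((p[:,:2]*1000).astype(np.float32)),cv2.boxPoints(cv2.minAreaRect((p[:,:2]*1000).astype(np.float32))).round().tolist())
for u,v in((150,181),(262,118),(275,120),(240,120),(225,150),(275,85),(305,150)): print((u,v),W[v,u].round(3))
E
```

```text
top rail top 776 [ 0.17814168  0.98400486  0.75433195 -0.00896962] yaw 2.962495 [ 0.69549531 -0.13786868  0.07402664] [0.79666875 0.15895371 0.0859909 ]
scene rail top 1044 [0.2063489  0.9784785  0.7640277  0.03278293] yaw 2.9337506 [ 0.68464521 -0.14539861  0.07400247] [0.80024118 0.15869027 0.08585717]
top rack top 3685 ((562.32763671875, -168.6439208984375), (130.65869140625, 310.9767761230469), 78.37042999267578) [[397.0, -201.0], [701.0, -264.0], [728.0, -136.0], [423.0, -73.0]]
scene rack top 3009 ((563.509033203125, -169.4804229736328), (130.0921630859375, 311.75567626953125), 78.35327911376953) [[398.0, -202.0], [703.0, -265.0], [729.0, -137.0], [424.0, -74.0]]
(150, 181) [0.478 0.285 0.083]
(262, 118) [ 0.606 -0.006  0.22 ]
(275, 120) [ 0.59  -0.033  0.259]
(240, 120) [0.627 0.047 0.124]
(225, 150) [0.56  0.089 0.073]
(275, 85) [ 0.676 -0.036  0.244]
(305, 150) [ 0.519 -0.097  0.271]
```

View pics/crop.png

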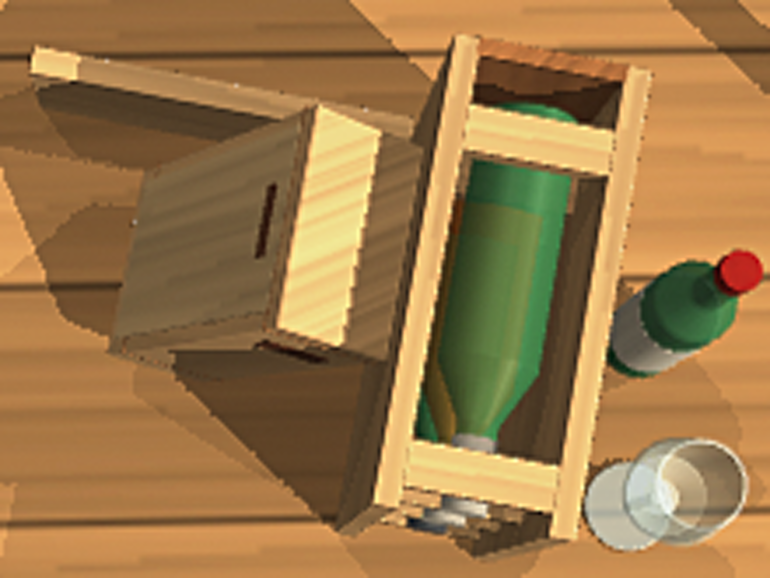

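The crop shows the pine case (the only pine-coloured one) leaning on the rack's left side. Its foot is at crop (110,345) and its top right edge is against the rack, so it's the one meant. Next I'll compute the case in the rack frame and the first pose: fingers open along the case's length, tilted 45° towards the rack.

```bash
cat >> h.py <<'E'
from scipy.spatial.transform import Rotation as R
yaw=-.2035; M=R.from_euler('z',yaw).as_matrix(); C=M@np.array([.729,.014,0])
def rk(P): return (P-C)@M
def tool(dirn,tilt):  # dirn: rack horizontal heading of fingers, tilt from down; tool y = ex ('y' push) or ey ('x' push)
    t=np.radians(tilt)
    if dirn=='-y': y=np.array([1.,0,0]); z=np.array([0,-np.sin(t),-np.cos(t)])
    else: y=np.array([0,1.,0]); z=np.array([np.sin(t),0,-np.cos(t)])
    return M@np.stack([np.cross(y,z),y,z],1)
def plan(tip,Rt,ref=None):   # tip: fingertip-line centre in rack frame -> row
    s=get_state(); p,Q=(s['tcp_pos'],np.array(s['tcp_rot'])) if ref is None else ref
    tcp=C+M@np.array(tip)-Rt[:,2]*tip_extent
    d=Q.T@(tcp-p); w=R.from_matrix(Q.T@Rt).as_rotvec()
    print('row',d.round(4),w.round(4),'deg',np.degrees(np.linalg.norm(w)).round(1),'tcp',tcp.round(3)); return tcp,Rt
def tipnow():
    s=get_state(); Q=np.array(s['tcp_rot']); return rk(s['tcp_pos']+Q[:,2]*tip_extent)
def case(X):  # nan-filtered rack-frame points in case region above counter
    p=rk(X.reshape(-1,3)); m=(p[:,0]>-.298)&(p[:,0]<-.003)&(p[:,1]>.004)&(p[:,1]<.26)&(p[:,2]>.02); return p[m]
E
python3 - <<'E'
from h import *
for n in('top','scene'):
    X=pts(pickle.load(open(n+'.pkl','rb'))); p=case(X)
    print(n,len(p),np.percentile(p,[0.5,2,50,98,99.5],axis=0).round(3).tolist())
    q=rk(X.reshape(-1,3)); 
    m=(abs(q[:,2]-.08)<.004)&(q[:,1]>.02)&(q[:,1]<.32)&(abs(q[:,0]-.01)<.025); print('rail x',np.percentile(q[m,0],[3,50,97]).round(4))
    m=(abs(q[:,2]-.265)<.008)&(q[:,0]<-.2)&(q[:,0]>-.32); print('rack left y',np.percentile(q[m,1],[97,99]).round(4))
print('jar',rk(np.array([.478,.285,.083])))
ref=plan([-.13,.33,.25],tool('-y',45))
plan([-.13,.25,.07],tool('-y',45),ref)
E
```

```text
top 5294 [[-0.201, 0.005, 0.039], [-0.2, 0.008, 0.053], [-0.137, 0.091, 0.22], [-0.054, 0.194, 0.26], [-0.051, 0.199, 0.261]]
rail x [-0.0001  0.0115  0.0208]
rack left y [-0.0016 -0.0007]
scene 4984 [[-0.196, 0.005, 0.03], [-0.192, 0.008, 0.045], [-0.089, 0.085, 0.212], [-0.047, 0.191, 0.258], [-0.046, 0.198, 0.26]]
rail x [0.0024 0.0132 0.0236]
rack left y [-0.0035 -0.0021]
jar [-0.31846145  0.3617221   0.083     ]
row [-0.5728 -0.2265 -0.006 ] [ 0.5859 -0.628   1.4179] deg 95.0 tcp [0.659 0.229 0.263]
row [ 0.0707 -0.      0.1838] [0. 0. 0.] deg 0.0 tcp [0.643 0.151 0.083]
```

```bash
python3 -m inch '-0.573 -0.226 -0.006 0.586 -0.628 1.418 0;-0.573 -0.226 -0.006 0.586 -0.628 1.418 0;-0.573 -0.226 -0.006 0.586 -0.628 1.418 0;-0.573 -0.226 -0.006 0.586 -0.628 1.418 0;-0.573 -0.226 -0.006 0.586 -0.628 1.418 0;-0.573 -0.226 -0.006 0.586 -0.628 1.418 0;-0.573 -0.226 -0.006 0.586 -0.628 1.418 0;-0.573 -0.226 -0.006 0.586 -0.628 1.418 0'
python3 - <<'E'
from h import *
print(get_state()['qpos'],tipnow());plan([-.124,.33,.25],tool('-y',45))
E
```

```text
clock: 0.9
tcp_pos: [0.4878, 0.3597, 0.2614]
tcp_rot: [[-0.231, 0.973, 0.009], [0.804, 0.195, -0.561], [-0.548, -0.123, -0.828]]
force: [0.2, 0.3, 0.9]
width: 1.0
gripper_force: 0.0
[-58.83195131  51.27524941  16.61461047  74.33517329  10.86011837
  80.62143783 -36.07908945] [-0.32160263  0.42642508  0.24570065]
row [-0.1479  0.1461  0.0739] [ 0.1602 -0.173   0.3879] deg 26.0 tcp [0.665 0.228 0.263]
```

```bash
python3 -m inch '-0.148 0.146 0.074 0.16 -0.173 0.388 0;-0.148 0.146 0.074 0.16 -0.173 0.388 0;-0.148 0.146 0.074 0.16 -0.173 0.388 0;-0.148 0.146 0.074 0.16 -0.173 0.388 0;-0.148 0.146 0.074 0.16 -0.173 0.388 0;-0.148 0.146 0.074 0.16 -0.173 0.388 0;-0.148 0.146 0.074 0.16 -0.173 0.388 0;-0.148 0.146 0.074 0.16 -0.173 0.388 0'
python3 - <<'E'
from h import *
print(get_state()['qpos'],tipnow());plan([-.124,.24,.06],tool('-y',45))
E
```

```text
clock: 1.7
tcp_pos: [0.6633, 0.231, 0.2628]
tcp_rot: [[0.137, 0.981, -0.14], [0.696, -0.196, -0.69], [-0.705, -0.003, -0.71]]
force: [-0.2, -0.6, -0.0]
width: 1.005
gripper_force: 0.0
[-42.49039681  66.0227794   25.65858844  45.82464073  11.2923362
  99.52716691 -37.48175763] [-0.12600405  0.33294616  0.24927578]
row [0.0675 0.002  0.1998] [ 0.0023 -0.0036  0.0062] deg 0.4 tcp [0.647 0.14  0.073]
```

```bash
python3 -m inch '0.074 0.002 0.207 0.002 -0.004 0.006 0;0.074 0.002 0.207 0.002 -0.004 0.006 0;0.074 0.002 0.207 0.002 -0.004 0.006 0;0.074 0.002 0.207 0.002 -0.004 0.006 0;0.074 0.002 0.207 0.002 -0.004 0.006 0;0.074 0.002 0.207 0.002 -0.004 0.006 0;0.074 0.002 0.207 0.002 -0.004 0.006 0'
python3 - <<'E'
from h import *
print(tipnow());
for y,z in((.2,.05),(.15,.04),(.12,.03)):plan([-.124,y,z],tool('-y',45))
E
```

```text
clock: 2.4
tcp_pos: [0.6478, 0.139, 0.0651]
tcp_rot: [[0.144, 0.979, -0.141], [0.692, -0.202, -0.693], [-0.707, 0.003, -0.707]]
force: [0.3, -0.0, 1.2]
width: 1.0
gripper_force: 0.0
[-0.12259237  0.23960666  0.05166559]
row [-0.0268 -0.0014  0.0292] [ 0.0021  0.0004 -0.0015] deg 0.2 tcp [0.638 0.1   0.063]
row [-0.0551 -0.0014  0.0716] [ 0.0021  0.0004 -0.0015] deg 0.2 tcp [0.628 0.052 0.053]
row [-0.0692 -0.0015  0.0999] [ 0.0021  0.0004 -0.0015] deg 0.2 tcp [0.622 0.022 0.043]
```

```bash
python3 -m inch '-0.014 -0.001 0.014 0 0 0 0;-0.027 -0.001 0.029 0 0 0 0;-0.031 -0.001 0.034 0 0 0 0;-0.035 -0.001 0.039 0 0 0 0;-0.038 -0.001 0.044 0 0 0 0;-0.041 -0.001 0.050 0 0 0 0;-0.043 -0.001 0.055 0 0 0 0;-0.045 -0.001 0.058 0 0 0 0'
python3 - <<'E'
from h import *
print(tipnow());s=snap('scene');p=case(pts(s));cv2.imwrite('pics/s1.png',s['pixels'][120:350,150:450,::-1])
E
```

```text
clock: 3.2
tcp_pos: [0.6317, 0.0656, 0.055]
tcp_rot: [[0.145, 0.979, -0.143], [0.691, -0.204, -0.694], [-0.708, 0.002, -0.706]]
force: [1.5, 2.7, 0.4]
width: 1.002
gripper_force: 1.6
[-0.1235514   0.16441348  0.04155029]
```

View pics/s1.png

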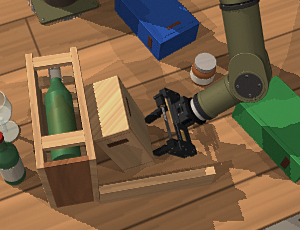

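The case is standing up as the fingers push, seen at crop (120,120). Its far end is still short of the rail. I'll keep pushing.

```bash
python3 -m inch '-0.003 0 0.005 0 0 0 0;-0.006 0 0.009 0 0 0 0;-0.009 0 0.014 0 0 0 0;-0.012 0 0.019 0 0 0 0;-0.015 0 0.024 0 0 0 0;-0.018 0 0.029 0 0 0 0;-0.021 0 0.035 0 0 0 0;-0.021 0 0.035 0 0 0 0'
python3 - <<'E'
from h import *
print(tipnow());
for n in('scene','top'):
    s=snap(n);p=case(pts(s)); m=p[:,2]>.2; print(n,len(p),np.percentile(p[m],[1,3,50,97,99],axis=0).round(3).tolist())
    if m.sum()>100: 
        q=p[p[:,2]>np.percentile(p[m,2],99)-.02]; print(cv2.minAreaRect((q[:,:2]*1000).astype(np.float32)))
E
```

```text
clock: 4.05
tcp_pos: [0.623, 0.0249, 0.0455]
tcp_rot: [[0.146, 0.979, -0.146], [0.689, -0.206, -0.695], [-0.71, 0.001, -0.704]]
force: [1.5, 2.4, -0.6]
width: 0.999
gripper_force: 0.7
[-0.12393164  0.12281035  0.03209516]
scene 6065 [[-0.195, 0.023, 0.202], [-0.192, 0.024, 0.205], [-0.11, 0.069, 0.249], [-0.048, 0.252, 0.253], [-0.047, 0.258, 0.254]]
((-123.10484313964844, 68.27021789550781), (92.02058410644531, 152.74847412109375), 89.53675842285156)
top 5692 [[-0.201, 0.032, 0.202], [-0.2, 0.034, 0.206], [-0.131, 0.079, 0.251], [-0.056, 0.251, 0.254], [-0.053, 0.258, 0.255]]
((-125.39418029785156, 76.4557113647461), (91.98329162597656, 151.49932861328125), 89.6500473022461)
```

The case is upright, with its top at z 0.25. Pushing it nearly flush to the rack, then backing off.

```bash
python3 -m inch '-0.004 0 0.004 0 0 0 0;-0.008 0 0.008 0 0 0 0;-0.012 0 0.012 0 0 0 0;-0.015 0 0.015 0 0 0 0;-0.017 0 0.017 0 0 0 0;-0.017 0 0.017 0 0 0 0'
python3 - <<'E'
from h import *
print(tipnow(),get_state()['force']);
for n in('scene','top'):
    p=case(pts(snap(n)));q=p[(p[:,2]>.235)&(p[:,1]<.15)]; print(n,cv2.minAreaRect((q[:,:2]*1000).astype(np.float32)))
plan([-.124,.35,.22],tool('-y',45))
ref=plan([-.30,.18,.29],tool('x',45))
plan([-.30,.11,.29],tool('x',45))
plan([-.30,.11,.04],tool('x',45),ref)
E
```

```text
clock: 4.75
tcp_pos: [0.6186, 0.0025, 0.0456]
tcp_rot: [[0.146, 0.979, -0.144], [0.69, -0.205, -0.694], [-0.709, 0.002, -0.705]]
force: [-0.3, -0.0, -0.3]
width: 1.007
gripper_force: 0.4
[-0.12373859  0.10000164  0.03217671] [-0.25785816 -0.00956981 -0.34702318]
scene ((-123.016845703125, 48.529449462890625), (88.85658264160156, 151.6699676513672), 89.95053100585938)
top ((-125.49761199951172, 48.870906829833984), (89.52241516113281, 151.23463439941406), 89.92436218261719)
row [ 0.0429 -0.0006 -0.3095] [-0.0007  0.0032 -0.0029] deg 0.3 tcp [0.669 0.247 0.233]
row [-0.1366 -0.1895 -0.2286] [-1.1134  0.0038 -1.1116] deg 90.1 tcp [0.446 0.106 0.303]
row [-0.186  -0.1893 -0.1789] [-1.1134  0.0038 -1.1116] deg 90.1 tcp [0.432 0.037 0.303]
row [ 0.1768 -0.07    0.1768] [0. 0. 0.] deg 0.0 tcp [0.432 0.037 0.053]
```

```bash
python3 -m inch '0 0 -0.05 0 0 0 0;0 0 -0.1 0 0 0 0;0 0 -0.15 0 0 0 0;0 0 -0.2 0 0 0 0;0 0 -0.25 0 0 0 0;0 0 -0.30 0 0 0 0;0 0 -0.33 0 0 0 0'
python3 - <<'E'
from h import *
print(tipnow(),get_state()['qpos']);
ref=plan([-.24,.2,.30],tool('x',45))
plan([-.24,.11,.30],tool('x',45),ref)
E
```

```text
clock: 5.55
tcp_pos: [0.6665, 0.235, 0.2817]
tcp_rot: [[0.146, 0.979, -0.139], [0.692, -0.202, -0.693], [-0.707, 0.005, -0.707]]
force: [0.5, -0.5, 0.1]
width: 0.999
gripper_force: 0.0
[-0.12369352  0.33743272  0.26823647] [-42.4311688   65.92199268  26.48761972  42.95977633  11.19191202
 102.32158484 -36.75081583]
row [-0.1296 -0.1295  0.0837] [-1.1076  0.0038 -1.1135] deg 90.0 tcp [0.509 0.113 0.313]
row [-0.   -0.09  0.  ] [0. 0. 0.] deg 0.0 tcp [0.491 0.025 0.313]
```

```bash
python3 -m inch '-0.13 -0.13 0.084 -1.108 0.004 -1.114 0;-0.13 -0.13 0.084 -1.108 0.004 -1.114 0;-0.13 -0.13 0.084 -1.108 0.004 -1.114 0;-0.13 -0.13 0.084 -1.108 0.004 -1.114 0;-0.13 -0.13 0.084 -1.108 0.004 -1.114 0;-0.13 -0.13 0.084 -1.108 0.004 -1.114 0;-0.13 -0.13 0.084 -1.108 0.004 -1.114 0;-0.13 -0.13 0.084 -1.108 0.004 -1.114 0'
python3 - <<'E'
from h import *
print(tipnow(),get_state()['qpos']);
ref=plan([-.24,.2,.30],tool('x',45))
E
```

```text
clock: 6.35
tcp_pos: [0.5068, 0.1104, 0.3112]
tcp_rot: [[-0.51, 0.689, 0.516], [0.486, 0.725, -0.488], [-0.71, 0.002, -0.704]]
force: [2.2, 0.0, 2.3]
width: 1.0
gripper_force: 0.0
[-0.24345262  0.18941508  0.29783733] [-64.21425172  34.14037389  34.31555348 124.9752661   59.70886337
  30.39295122 -43.56564512]
row [-0.0012  0.0037 -0.002 ] [-0.3932  0.0048 -0.3936] deg 31.9 tcp [0.509 0.113 0.313]
```

```bash
python3 -m inch '0 0 0 -0.393 0.005 -0.394 0;0 0 0 -0.393 0.005 -0.394 0;0 0 0 -0.393 0.005 -0.394 0;0 0 0 -0.393 0.005 -0.394 0;0 0 0 -0.393 0.005 -0.394 0;0 0 0 -0.393 0.005 -0.394 0'
python3 - <<'E'
from h import *
print(tipnow(),get_state()['qpos']);
plan([-.24,.11,.30],tool('x',45))
plan([-.24,.11,.16],tool('x',45))
plan([-.24,.11,.04],tool('x',45))
E
```

```text
clock: 6.95
tcp_pos: [0.5074, 0.1102, 0.3113]
tcp_rot: [[-0.691, 0.204, 0.693], [0.143, 0.979, -0.145], [-0.708, -0.001, -0.706]]
force: [-0.3, -0.6, 0.5]
width: 1.002
gripper_force: 0.0
[-0.24083451  0.19645983  0.29786037] [-49.93627401  26.36173151  21.8251241  140.11884658 131.03355238
  27.72946114 -82.93614022]
row [-0.0022 -0.0865 -0.0008] [-0.0017  0.0019 -0.0007] deg 0.2 tcp [0.491 0.025 0.313]
row [ 0.097  -0.0864  0.098 ] [-0.0017  0.0019 -0.0007] deg 0.2 tcp [0.491 0.025 0.173]
row [ 0.182  -0.0863  0.1827] [-0.0017  0.0019 -0.0007] deg 0.2 tcp [0.491 0.025 0.053]
```

```bash
python3 -m inch '0 -0.043 0 0 0 0 0;0 -0.086 0 0 0 0 0;0.025 -0.086 0.025 0 0 0 0;0.05 -0.086 0.05 0 0 0 0;0.075 -0.086 0.075 0 0 0 0;0.097 -0.086 0.098 0 0 0 0;0.097 -0.086 0.098 0 0 0 0;0.097 -0.086 0.098 0 0 0 0'
python3 - <<'E'
from h import *
print(tipnow(),get_state()['qpos']);
plan([-.235,.11,.04],tool('x',45))
E
```

```text
clock: 7.75
tcp_pos: [0.5163, 0.0684, 0.1975]
tcp_rot: [[-0.702, 0.143, 0.698], [0.072, 0.989, -0.129], [-0.708, -0.04, -0.705]]
force: [-0.6, 1.4, -1.7]
width: 1.0
gripper_force: 0.0
[-0.22367054  0.15757253  0.18409693] [  6.49462862  55.85732117 -64.4824936  146.53270145 114.86564014
  87.15013071 -59.4796727 ]
row [ 0.1133 -0.0407  0.0928] [0.0143 0.0037 0.0711] deg 4.2 tcp [0.496 0.024 0.053]
```

```bash
python3 - <<'E'
from h import *
plan([-.225,.155,.19],tool('x',33))
plan([-.225,.11,.19],tool('x',33))
plan([-.225,.11,.04],tool('x',33))
E
```

```text
row [-0.0071 -0.0027 -0.0047] [0.0068 0.213  0.0724] deg 12.9 tcp [0.518 0.066 0.206]
row [-0.0039 -0.0476 -0.0054] [0.0068 0.213  0.0724] deg 12.9 tcp [0.509 0.022 0.206]
row [ 0.1024 -0.0416  0.1004] [0.0068 0.213  0.0724] deg 12.9 tcp [0.509 0.022 0.056]
```

```bash
python3 -m inch '-0.007 -0.003 -0.005 0.003 0.1 0.036 0;-0.007 -0.003 -0.005 0.007 0.213 0.072 0;-0.007 -0.003 -0.005 0.007 0.213 0.072 0;-0.007 -0.003 -0.005 0.007 0.213 0.072 0;-0.007 -0.003 -0.005 0.007 0.213 0.072 0'
python3 - <<'E'
from h import *
print(tipnow(),get_state()['qpos']);
plan([-.225,.11,.19],tool('x',33))
plan([-.225,.11,.10],tool('x',33))
plan([-.225,.11,.04],tool('x',33))
E
```

```text
clock: 8.25
tcp_pos: [0.5161, 0.065, 0.2065]
tcp_rot: [[-0.822, 0.199, 0.534], [0.164, 0.98, -0.112], [-0.546, -0.004, -0.838]]
force: [-0.0, 1.3, -0.8]
width: 1.0
gripper_force: 0.0
[-0.22629493  0.15397148  0.19055043] [ 15.43681484  49.14549407 -67.28511404 136.61065953 102.97722892
  67.47427798 -44.29146216]
row [-0.0006 -0.044   0.0012] [-0.0017  0.0016  0.0053] deg 0.3 tcp [0.509 0.022 0.206]
row [ 0.0486 -0.0436  0.0766] [-0.0017  0.0016  0.0053] deg 0.3 tcp [0.509 0.022 0.116]
row [ 0.0813 -0.0434  0.1269] [-0.0017  0.0016  0.0053] deg 0.3 tcp [0.509 0.022 0.056]
```

```bash
python3 -m inch '0 -0.022 0 0 0 0 0;0 -0.044 0 0 0 0 0;0.016 -0.044 0.026 0 0 0 0;0.032 -0.044 0.052 0 0 0 0;0.049 -0.044 0.077 0 0 0 0;0.049 -0.044 0.077 0 0 0 0'
python3 - <<'E'
from h import *
print(tipnow(),get_state()['qpos']);
plan([-.225,.11,.10],tool('x',33))
plan([-.225,.11,.04],tool('x',33))
E
```

```text
clock: 8.85
tcp_pos: [0.5063, 0.0226, 0.1116]
tcp_rot: [[-0.826, 0.197, 0.528], [0.163, 0.98, -0.11], [-0.539, -0.005, -0.842]]
force: [-0.1, -0.0, -0.6]
width: 0.998
gripper_force: 0.0
[-0.22746605  0.11040253  0.09561901] [ 16.79212716  62.86074971 -61.93511676 142.6477768  118.3546623
  76.4252729  -52.59365987]
row [-0.0043 -0.0005 -0.0024] [-0.0012 -0.0068  0.0069] deg 0.6 tcp [0.509 0.022 0.116]
row [ 0.028  -0.0002  0.0482] [-0.0012 -0.0068  0.0069] deg 0.6 tcp [0.509 0.022 0.056]
```

```bash
python3 -m inch '-0.007 0 0.006 0 0 0 0;-0.013 0 0.012 0 0 0 0;-0.02 0 0.018 0 0 0 0;-0.025 0 0.022 0 0 0 0;-0.03 0 0.026 0 0 0 0;-0.035 0 0.03 0 0 0 0;-0.04 0 0.033 0 0 0 0;-0.045 0 0.036 0 0 0 0'
python3 - <<'E'
from h import *
print(tipnow(),get_state()['qpos']);
for n in('scene','top'):
    s=snap(n);p=case(pts(s));q=p[(p[:,2]>.235)&(p[:,1]<.15)]; print(n,cv2.minAreaRect((q[:,:2]*1000).astype(np.float32)))
cv2.imwrite('pics/t2.png',s['pixels'][40:240,150:420,::-1])
E
```

```text
clock: 9.65
tcp_pos: [0.5648, 0.0107, 0.1087]
tcp_rot: [[-0.823, 0.2, 0.531], [0.168, 0.98, -0.11], [-0.543, -0.001, -0.84]]
force: [-3.2, 1.2, 0.6]
width: 1.001
gripper_force: 1.6
[-0.16766419  0.11064891  0.09269972] [ 21.09630921  62.50664224 -60.18706735 133.2502711  119.08039807
  69.14782023 -41.77605259]
scene ((-152.76535034179688, 75.7384262084961), (290.3930969238281, 143.4267120361328), 0.002285030670464039)
top ((-153.77870178222656, 75.76566314697266), (288.4130859375, 143.37338256835938), 0.0023522309493273497)
```

View pics/t2.png

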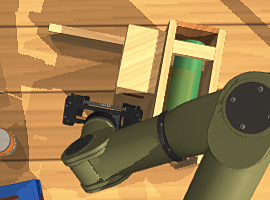

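The case is upright along the rack at crop (145,60), with its far end a few mm short of the rail. The forearm passes above the rack's near end, so I'll check its clearance as I continue.

```bash
python3 - <<'E'
from h import *
for n in('top','scene'):
    W=pts(pickle.load(open(n+'.pkl','rb')));q=rk(W.reshape(-1,3))
    m=(q[:,0]>-.31)&(q[:,0]<0)&(q[:,1]<.0)&(q[:,1]>-.13)&(q[:,2]>.28); print(n,m.sum(),np.percentile(q[m,2],[1,10,50]) if m.any() else '')
E
python3 -m inch '-0.003 0 0.002 0 0 0 0;-0.006 0 0.004 0 0 0 0;-0.009 0 0.006 0 0 0 0;-0.011 0 0.007 0 0 0 0;-0.011 0 0.007 0 0 0 0'
python3 - <<'E'
from h import *
print(tipnow(),get_state()['qpos']);
for n in('scene','top'):
    s=snap(n);p=case(pts(s));q=p[(p[:,2]>.235)&(p[:,2]<.262)&(p[:,1]<.15)&(p[:,0]>-.148)]; print(n,np.percentile(q,[1,50,99],axis=0).round(4).tolist())
E
```

```text
top 7569 [0.52131828 0.54952006 0.62894234]
scene 4240 [0.46904018 0.51991796 0.59721016]
clock: 10.25
tcp_pos: [0.5761, 0.0083, 0.1085]
tcp_rot: [[-0.825, 0.2, 0.529], [0.167, 0.98, -0.109], [-0.54, -0.001, -0.841]]
force: [-8.1, 1.1, 2.8]
width: 1.006
gripper_force: 3.7
[-0.15623885  0.11059916  0.09246832] [ 21.70987949  62.38119864 -59.84020404 131.33138695 118.73903629
  67.54802142 -39.57473369]
scene [[-0.1463, 0.0048, 0.2445], [-0.0722, 0.0466, 0.2488], [-0.0041, 0.0892, 0.2536]]
top [[-0.1466, 0.0048, 0.2454], [-0.077, 0.0478, 0.25], [-0.0043, 0.0909, 0.2538]]
```

```bash
python3 -m inch '-0.003 0 0.002 0 0 0 0;-0.003 0 0.002 0 0 0 0;0.012 0 -0.008 0 0 0 0;0.025 0 -0.016 0 0 0 0;0.003 0.02 -0.05 0 0 0 0;-0.02 0.05 -0.09 0 0 0 0;-0.045 0.09 -0.13 0 0 0 0;-0.065 0.13 -0.17 0 0 0 0'
python3 - <<'E'
from h import *
print(tipnow(),get_state()['qpos'],get_state()['force']);
plan([-.16,.33,.26],tool('-y',45))
E
```

```text
clock: 11.15
tcp_pos: [0.5656, 0.1265, 0.2691]
tcp_rot: [[-0.822, 0.201, 0.533], [0.169, 0.98, -0.11], [-0.545, -0.001, -0.839]]
force: [1.3, -0.1, -0.5]
width: 1.0
gripper_force: 0.0
[-0.19024859  0.22422941  0.2531313 ] [ 11.92026887  43.68354124 -67.49315526 122.45056211  90.42001823
  63.90172399 -29.62696888] [ 1.32963619 -0.12950379 -0.47528284]
row [-0.0365  0.1192  0.0184] [ 0.9901 -0.1641  1.2235] deg 90.7 tcp [0.629 0.235 0.273]
```

```bash
python3 -m inch '-0.037 0.119 0.018 0 0 0 0;-0.037 0.119 0.018 0 0 0 0;-0.037 0.119 0.018 0.99 -0.164 1.223 0;-0.037 0.119 0.018 0.99 -0.164 1.223 0;-0.037 0.119 0.018 0.99 -0.164 1.223 0;-0.037 0.119 0.018 0.99 -0.164 1.223 0;-0.037 0.119 0.018 0.99 -0.164 1.223 0;-0.037 0.119 0.018 0.99 -0.164 1.223 0'
python3 - <<'E'
from h import *
print(tipnow(),get_state()['qpos']);
plan([-.11,.33,.26],tool('-y',45))
for n in('scene','top'):
    s=snap(n);p=case(pts(s));q=p[(p[:,2]>.235)&(p[:,2]<.262)&(p[:,1]<.13)]; print(n,np.percentile(q,[1,50,99],axis=0).round(4).tolist(),cv2.minAreaRect((q[:,:2]*1000).astype(np.float32)))
E
```

```text
clock: 11.95
tcp_pos: [0.6287, 0.2347, 0.2719]
tcp_rot: [[-0.372, 0.891, 0.261], [0.67, 0.453, -0.588], [-0.642, -0.044, -0.766]]
force: [0.2, -0.1, -1.4]
width: 1.007
gripper_force: 0.0
[-0.15362269  0.33294705  0.25739181] [-18.00879252  55.43649447 -50.41270587  79.56622687  68.61473757
  97.74997131 -50.23337255]
row [-0.026   0.0399  0.0176] [ 0.4237 -0.0697  0.5255] deg 38.9 tcp [0.678 0.225 0.273]
scene [[-0.1459, 0.0049, 0.2444], [-0.0717, 0.0465, 0.2487], [-0.0044, 0.0885, 0.253]] ((-76.1978530883789, 47.262821197509766), (146.38616943359375, 86.39875793457031), 0.10488005727529526)
top [[-0.1503, 0.005, 0.237], [-0.0798, 0.0474, 0.2499], [-0.0047, 0.0898, 0.2538]] ((-77.10279083251953, 47.950626373291016), (87.71480560302734, 148.11595153808594), 89.86248016357422)
```

```bash
python3 -m inch '-0.026 0.04 0.018 0.424 -0.07 0.526 0;-0.026 0.04 0.018 0.424 -0.07 0.526 0;-0.026 0.04 0.018 0.424 -0.07 0.526 0;-0.026 0.04 0.018 0.424 -0.07 0.526 0;-0.026 0.04 0.018 0.424 -0.07 0.526 0;-0.026 0.04 0.018 0.424 -0.07 0.526 0'
python3 - <<'E'
from h import *
print(tipnow(),get_state()['qpos']);
plan([-.08,.18,.095],tool('-y',45))
plan([-.08,.105,.095],tool('-y',45))
E
```

```text
clock: 12.65
tcp_pos: [0.6796, 0.2233, 0.2717]
tcp_rot: [[0.14, 0.98, -0.141], [0.693, -0.199, -0.693], [-0.707, -0.001, -0.707]]
force: [1.2, 0.5, 0.3]
width: 1.0
gripper_force: 0.0
[-0.10851959  0.32860138  0.25831497] [-24.8467423   67.41381985 -37.11963016  39.57497449  58.69795157
 118.48262098 -55.06667917]
row [0.0104 0.0281 0.2206] [0.002  0.0004 0.0031] deg 0.2 tcp [0.678 0.072 0.108]
row [-0.0426  0.0279  0.2737] [0.002  0.0004 0.0031] deg 0.2 tcp [ 0.662 -0.001  0.108]
```

```bash
python3 - <<'E'
from h import *
plan([-.09,.25,.17],tool('-y',35))
plan([-.08,.18,.08],tool('-y',35))
E
```

```text
row [0.0035 0.0183 0.1184] [0.0018 0.1749 0.0032] deg 10.0 tcp [0.681 0.14  0.186]
row [0.0177 0.0281 0.2315] [0.0018 0.1749 0.0032] deg 10.0 tcp [0.677 0.07  0.096]
```

```bash
python3 -m inch '0.002 0.009 0.04 0 0.1 0 0;0.003 0.018 0.08 0.002 0.175 0.003 0;0.004 0.018 0.118 0.002 0.175 0.003 0;0.01 0.022 0.155 0.002 0.175 0.003 0;0.014 0.025 0.195 0.002 0.175 0.003 0;0.018 0.028 0.231 0.002 0.175 0.003 0;0.018 0.028 0.231 0.002 0.175 0.003 0'
python3 - <<'E'
from h import *
print(tipnow(),get_state()['qpos']);
plan([-.08,.105,.08],tool('-y',35))
plan([-.08,.095,.08],tool('-y',35))
E
```

```text
clock: 13.35
tcp_pos: [0.6742, 0.0652, 0.0938]
tcp_rot: [[0.161, 0.98, -0.121], [0.8, -0.201, -0.565], [-0.578, -0.006, -0.816]]
force: [-0.8, -0.8, -0.4]
width: 1.0
gripper_force: 0.0
[-0.08200731  0.17509932  0.07831849] [ -5.32035126  69.06066883 -40.66666861  70.06490815  61.02391652
  89.61378906 -68.09233189]
row [-0.0583  0.0019  0.0392] [-0.0043  0.0057  0.004 ] deg 0.5 tcp [ 0.662 -0.004  0.096]
row [-0.0664  0.0019  0.0449] [-0.0043  0.0057  0.004 ] deg 0.5 tcp [ 0.66  -0.014  0.096]
```

```bash
python3 -m inch '-0.02 0.002 0.013 0 0 0 0;-0.04 0.002 0.026 0 0 0 0;-0.058 0.002 0.039 0 0 0 0;-0.061 0.002 0.041 0 0 0 0;-0.064 0.002 0.043 0 0 0 0;-0.067 0.002 0.045 0 0 0 0;-0.067 0.002 0.045 0 0 0 0'
python3 - <<'E'
from h import *
print(tipnow(),get_state()['qpos']);
for n in('scene','top'):
    s=snap(n);p=case(pts(s));q=p[(p[:,2]>.235)&(p[:,2]<.262)&(p[:,1]<.13)]; print(n,np.percentile(q,[1,50,99],axis=0).round(4).tolist())
E
```

```text
clock: 14.05
tcp_pos: [0.662, -0.0069, 0.0983]
tcp_rot: [[0.164, 0.98, -0.115], [0.804, -0.2, -0.56], [-0.572, -0.001, -0.82]]
force: [0.1, 0.6, -0.1]
width: 1.0
gripper_force: 0.0
[-0.07929444  0.10212364  0.08271271] [  1.15979028  66.48626752 -40.46657192  77.65154757  63.15703958
  85.32663806 -68.16520584]
scene [[-0.1461, 0.0048, 0.2444], [-0.0714, 0.0463, 0.2487], [-0.0043, 0.0884, 0.2533]]
top [[-0.0472, 0.0049, 0.2461], [-0.0223, 0.0488, 0.2501], [-0.0033, 0.0887, 0.2537]]
```

```bash
for i in 1 ; do python3 -m inch '-0.002 0 0.001 0 0 0 0;-0.004 0 0.003 0 0 0 0;-0.006 0 0.004 0 0 0 0;-0.007 0 0.005 0 0 0 0;-0.007 0 0.005 0 0 0 0'; done
python3 -c "
from h import *
print(tipnow())"
```

```text
clock: 14.65
tcp_pos: [0.6608, -0.0112, 0.0979]
tcp_rot: [[0.164, 0.98, -0.112], [0.809, -0.199, -0.553], [-0.564, -0.0, -0.825]]
force: [1.4, 9.3, 2.7]
width: 0.999
gripper_force: 4.7
[-0.07956473  0.09780395  0.08225986]
```

Solid contact at 9 N, with the left face at y≈0.090, so it's flush to the rack. Retreating and checking both faces.

```bash
python3 -m inch '-0.002 0 0.001 0 0 0 0;-0.002 0 0.001 0 0 0 0;0.005 0 -0.02 0 0 0 0;0.005 0 -0.06 0 0 0 0;0.005 0 -0.11 0 0 0 0;0.005 0 -0.16 0 0 0 0;0.005 0 -0.21 0 0 0 0;0.005 0 -0.25 0 0 0 0'
python3 -m inch '0 0 -0.05 0 0 0 0;0 0 -0.1 0 0 0 0;0 0 -0.1 0 0 0 0'
python3 - <<'E'
from h import *
print(tipnow(),get_state()['qpos'])
ims=[]
for n,m in(('top',np.s_[55:160,200:340]),('scene',np.s_[190:330,170:357])):
    s=snap(n);X=pts(s);p=rk(X.reshape(-1,3))
    q=p[(abs(p[:,2]-.25)<.006)&(p[:,1]<.13)&(p[:,1]>-.005)&(p[:,0]>-.3)&(p[:,0]<.03)]
    a=cv2.minAreaRect((q[:,:2]*1000).astype(np.float32)); print(n,np.percentile(q,[1,50,99],axis=0).round(4).tolist(),a)
    # left face slope/yaw
    f=p[(p[:,1]>.075)&(p[:,1]<.105)&(p[:,2]>.09)&(p[:,2]<.235)&(p[:,0]>-.14)&(p[:,0]<-.01)]
    if len(f)>50: print('left face',len(f),np.linalg.lstsq(np.c_[f[:,0],f[:,2],np.ones(len(f))],f[:,1],rcond=None)[0],np.median(f[:,1]))
    ims.append(cv2.resize(s['pixels'][m][:,:,::-1],(400,300),interpolation=cv2.INTER_CUBIC))
cv2.imwrite('pics/fin.png',np.hstack(ims))
E
```

```text
clock: 15.45
tcp_pos: [0.6897, 0.1298, 0.3032]
tcp_rot: [[0.165, 0.98, -0.115], [0.804, -0.201, -0.56], [-0.571, 0.0, -0.821]]
force: [1.0, 0.8, -0.4]
width: 0.999
gripper_force: 0.0
clock: 15.75
tcp_pos: [0.7011, 0.1899, 0.3877]
tcp_rot: [[0.167, 0.98, -0.108], [0.808, -0.199, -0.554], [-0.564, 0.005, -0.826]]
force: [0.1, -0.7, 0.5]
width: 1.003
gripper_force: 0.0
[-0.08063034  0.30296371  0.37198989] [-20.56447522  58.87442559 -38.08564057  34.14875946  55.37315263
 118.98205203 -45.75368424]
top [[-0.1891, -0.0006, 0.2456], [-0.078, 0.0437, 0.2499], [-0.0025, 0.0885, 0.2543]] ((-146.29440307617188, 44.203514099121094), (305.7673645019531, 90.16830444335938), 0.15563631057739258)
scene [[-0.1457, 0.0005, 0.2444], [-0.068, 0.0439, 0.2488], [0.0009, 0.0876, 0.2532]] ((-69.8243637084961, 42.658775329589844), (161.07476806640625, 92.35381317138672), 0.0582001730799675)
```

View pics/fin.png

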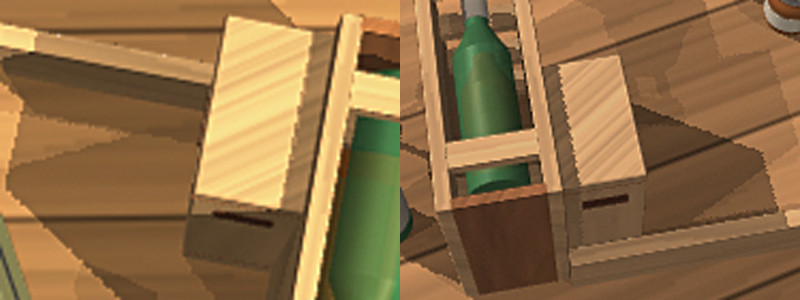

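The case stands upright at z 0.25 in the corner. Its side is on the rack and its far end is at the rail within measurement error: the rail stopped the push at 8 N, the rack at 9 N. The jar and the other bystanders were never approached. Handing in.

```bash
python3 -c "
from h import *
print(hand_in())"
```

```text
the job is handed in; nothing more can be done
None
```

The pine case now stands upright in the corner, side flush against the rack and far end at the back rail to within about 2 mm by camera; I handed the job in at about 16 s, with the bottle, glass and jar never approached, and no verdict came back.

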